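# Unbolt the bread box with the hooked rod

### The job

The bread box is worked from a distance: pick up the hooked rod, hook it round the upright pin of the box's sprung bolt, and gently draw the bolt back until it has clicked past its catch and stays back by itself, leaving the lid unlocked. Work the box with the rod only, stop pulling when you feel the bolt come up against its stop, and do not knock or shove the things standing round. Then unhook the rod and lay it down flat on the worktop.

Things in the scene. Friction and masses are not known exactly. Their poses are not given: they have to be found in the camera images.
- rod: Loose hooked rod, 0.14 to 0.24 kg, lying flat: dark wooden handle 110 x 24 x 22 mm (x, y, z), then a 7 mm steel rod. Origin: under the middle of the handle, on its underside (handle from x = -55 to +55 mm). x points along the rod to the hook, z up. The rod runs at y = 0, 11 mm above the underside. Rod parts give no pose while held.
- grip (a point): Point inside the handle near the rod's centre of mass, 30 mm in front of the origin, 11 mm above the underside: a good place to grip, across the 24 mm.
- hook (a point): On the rod, where a pulled pin's axis beds in the hook: x = 282, y = 15, z = 11 mm in the rod's frame. The hook is a flat J: the 7 mm wire makes a half circle of 15 mm radius (wire's middle) to the +y side, farthest at x = 290, then a leg comes back at y = 30 mm to x = 261 mm. The mouth, 23 mm clear between rod and leg, opens towards the handle.
- box: Wooden bread box, fixed, 297 x 184 mm, deck 100 mm high. Origin on the worktop under the middle of its front edge; it reaches from x = -2 to x = +298 mm (back). Its x axis points to the back, along the bolt. The closed deck in front carries the bolt; behind it, from x = 150 mm, lies the lid.
- bolt: Bolt along the box's x axis, shaft 10 mm thick. Origin: where the axis of its upright pin meets the shaft's middle, 118 mm above the worktop; shut, it is at x = +55 mm, y = 0 in the box's frame. It slides only towards the box's -x (to the robot). A spring pushes it shut: drawing takes about 3.5 N at first, 6 N later. The lid behind is freed and springs up after 20 mm.
- pin_top (a point): Centre of the 12 mm ball on top of the bolt's 9 mm pin, 43 mm above the bolt's origin (161 mm above the worktop). Pull here with the hook below the ball; more than 25 N between rod and box bends it.
- deck (a point): On the plate under the bolt, 20 mm behind the front edge, 102 mm above the worktop. The dark housing farther back on it (top 135 mm above the worktop) hides a sprung catch: the pull peaks at 12 to 17 N, then drops with a click; the bolt is then held at 24 to 54 mm of travel, a different place each time, and meets a hard stop about 2 mm farther. Let go before the click, it springs shut.
- lime_1: Bystander: green lime, 52x45x45 mm; origin under its middle. Loose; leave it where it stands.
- garlic_1: Bystander: garlic bulb, 60x60x59 mm; origin under its middle. Loose; leave it where it stands.
- oval_bowl: Bystander: small oval bowl, cream inside, 82x102x38 mm; origin under its middle. Loose; leave it where it stands.
- salt_shaker: Bystander: glass salt shaker with grey top, 44x44x90 mm; origin under its middle. Loose; leave it where it stands.
- timer: Bystander: round kitchen timer, 65x65x54 mm; origin under its middle. Loose; leave it where it stands.
- spice_c: Bystander: spice jar with white cap, 43x43x100 mm; origin under its middle. Loose; leave it where it stands.
- pepper_mill: Bystander: turned wooden pepper mill with crank, 49x65x135 mm; origin under its middle. Loose; leave it where it stands.

How it is judged:
By the outcome, as a careful person would: the job done as asked, in the order asked, and still so for the second after the job is handed in, with the robot touching nothing.
It also fails if it takes over 72 s, if anything falls off the work surface, if the arm or the gripper's body presses on something with over 40 N, if the wrist force passes 120 N, or if a joint passes its speed limit or range.

### The arm

A 6-joint arm with a two-finger parallel gripper is mounted at the origin on a cart in front of the work surface, level with it; the furniture and walls round the work are solid. World frame = base frame: x ahead of the robot, y to its left, z up, the work surface at z = 0. Lengths are in m, angles in rad, forces in N, time in s.
With the tool pointing down it reaches from about 0.3 to 0.775 m from the base axis. Payload 14.6 kg.
Tool frame: the origin (TCP) lies between the finger pads; the fingertips stand ctrl.tip_extent ahead of it and the grasp point (between the pads) lies 3 mm ahead of it (ctrl.tip_extent is the distance from the TCP to the fingertips, in m); z points along the fingers, y is the line along which they close (so a half turn about z gives the same grasp; the last joint's range is limited). The gripper opens to 94 mm and grips with 3 to 60 N. Pads are 16 mm wide; open, the fingers measure 119 mm over their backs; the gripper's body (75 mm by 177 mm) begins 78 mm behind the grasp point.
Start: joints at [1.131, 0.3, 1.521, -0, 1.321, -0.067], TCP at [0.2, 0.512, 0.227] pointing down, gripper open.
Joint ranges: [-3.03, 3.03], [-0.79, 2.21], [0.23, 2.52], [-1.04, 4.18], [0, 3.07], [-2.55, 2.55]. Speed limits (rad/s): [2.22, 2.22, 2.57, 3.14, 3.14, 3.14].

### API

Orientations are given as [roll, pitch, yaw] about the fixed x, y, z axes, in that order (R = Rz(yaw) Ry(pitch) Rx(roll)).
In Python, from station import ctrl, optics, workorder gives the robot as it stands (ctrl), with the cameras (optics) and the job (workorder).
- The arm moves only by the shell command python3 shift.py 'ROWS' [OPENING] [FORCE]. ROWS is a JSON list that holds a single list of rows (three levels of brackets), with 1 to 10 rows, each of 6 numbers: dx, dy, dz in m, then a rotation vector rx, ry, rz in rad; each row shifts and turns the commanded pose from where the row before left it, along the tool's axes as they then stand; what a row does not reach is not made up. A row lasts 1/10 s, in which the tool goes at most 0.05 m and 0.15 rad, less where a joint would pass 70% of its speed; a pose out of reach is approached as far as the arm can. OPENING is the finger opening in m, set as the command begins (- or left out keeps the last). The fingers move at their own pace and stop on an object; FORCE is the grip in N (left out, the last holds). Time passes only in rows, so rows that do not move let the fingers close. It prints the time, the measured TCP pose, the force, the opening and the grip force at its end. Input that does not fit is refused with a message, and nothing moves.
- ctrl.get_obs(): the state, without advancing time (a new reading comes with each control period).
- optics.camera(name): name is "side" or "top" or "wrist"; returns a dict with "pixels" (400x640x3 uint8, blue, green, red), "fx", "fy", "cx", "cy" (pixels), "k1" (the pictures are not rectified: a ray, as slopes to the right and down, at radius r is drawn at 1 + k1 r^2 times it, then the intrinsics apply), "extrinsics" (4x4, takes a point from camera to world coordinates). Camera axes: x right, y up, looking along -z (the intrinsics and any distortion apply to the point x, -y, -z); pixel columns grow to the right and rows downward; lengths in m; the calibration is good to about 2 mm. A picture is of the moment at which its call begins. There is no depth.
- workorder.hand_in(): hands the job in; it is judged then, once.
The state is a dict: "time_s": time; "qpos": joint angles; "joint_vel": joint speeds; "tau": joint torques, N m; "ee_pos": TCP position; "eef_rot": TCP orientation; "force": force on the tool from outside, world axes, zero at the start; "moment": the same for the moment, N m; "grip_width": finger opening in m; "grip_force": force on a finger pad.
Only numpy, scipy, OpenCV 4.12 (cv2) and the standard library are available. Lean on these libraries where they do the work, as an engineer would, in place of code of your own. Each camera call takes 0.05 s, during which the arm holds its last target. There are 200 camera calls.

## Working session

There is one attempt and no reset: what is moved stays moved. The work goes in short steps, Python scripts to look and compute and a shell command to move; the robot and the scene stay as the last step left them, time stands still between calls to the robot, and variables do not carry over. Pictures are saved under pics/ and viewed, at most 10 in all, crops included, and the job is handed in when it is done.

```bash
ls; mkdir -p pics
cat > h.py <<'E'
import numpy as np, cv2
from station import ctrl, optics, workorder
def snap(n,f,crop=None,s=1):
    c=optics.camera(n); im=c["pixels"].copy()
    np.savez('pics/'+f+'.npz',**{k:np.array(v) for k,v in c.items()})
    if crop: x0,y0,x1,y1=crop; im=im[y0:y1,x0:x1]
    im=cv2.resize(im,None,fx=s,fy=s,interpolation=cv2.INTER_CUBIC); cv2.imwrite('pics/'+f+'.png',im); return c
def load(f): return dict(np.load('pics/'+f+'.npz'))
def crop(f,o,b,s):
    x0,y0,x1,y1=b; cv2.imwrite('pics/'+o+'.png',cv2.resize(load(f)["pixels"][y0:y1,x0:x1],None,fx=s,fy=s,interpolation=cv2.INTER_CUBIC))
def ray(c,u,v):
    d=np.array([(u-c["cx"])/c["fx"],(v-c["cy"])/c["fy"]],float); p=d.copy()
    for _ in range(20): p=d/(1+c["k1"]*(p@p))
    E=np.array(c["extrinsics"]); r=E[:3,:3]@np.array([p[0],-p[1],-1]); return E[:3,3],r
def atz(c,u,v,z):
    o,r=ray(c,u,v); return (o+r*(z-o[2])/r[2]).round(4)
def proj(c,P):
    E=np.array(c["extrinsics"]); q=E[:3,:3].T@(np.array(P)-E[:3,3]); p=np.array([q[0],-q[1]])/-q[2]
    p=p*(1+c["k1"]*(p@p)); return np.array([p[0]*c["fx"]+c["cx"],p[1]*c["fy"]+c["cy"]]).round(1)
def tri(*a):
    A=np.zeros((3,3));b=np.zeros(3)
    for c,u,v in a:
        o,r=ray(c,u,v); r=r/np.linalg.norm(r); M=np.eye(3)-np.outer(r,r); A+=M;b+=M@o
    return np.linalg.solve(A,b).round(4)
E
python3 - <<'E'
from h import *
a=snap("top","t0");b=snap("side","s0")
im=np.vstack([a["pixels"],b["pixels"]])
cv2.imwrite('pics/both.png',cv2.resize(im,(480,600)))
for c in (a,b): print(c["fx"],c["k1"],np.array(c["extrinsics"]).round(3).tolist())
print(ctrl.tip_extent, ctrl.get_obs())
E
```

```text
pics
shift.py
station.py
374.0565209458106 0.028191930983444486 [[0.006, 0.985, -0.174, 0.384], [-1.0, 0.007, 0.004, -0.212], [0.005, 0.174, 0.985, 1.289], [0.0, 0.0, 0.0, 1.0]]
396.9054086717802 0.02393233310341646 [[0.904, 0.24, -0.353, 0.18], [-0.427, 0.533, -0.73, -1.012], [0.013, 0.811, 0.585, 0.75], [0.0, 0.0, 0.0, 1.0]]
0.022 {'time_s': 0.1, 'qpos': array([ 1.13139524e+00,  3.00415686e-01,  1.52146813e+00,  3.08923903e-05,
        1.32071641e+00, -6.65923069e-02]), 'joint_vel': array([-2.26746397e-03, -1.45478390e-03, -1.39792939e-03,  7.86003401e-05,
       -3.88672507e-04, -5.70074112e-04]), 'tau': array([-7.93177260e-04, -5.32644510e+01, -3.53286624e+01,  7.09374086e-02,
        2.34804559e-02,  7.41341069e-06]), 'ee_pos': array([0.20023602, 0.51204426, 0.2269645 ]), 'eef_rot': array([-3.14058931e+00, -9.69043620e-05,  2.76877616e+00]), 'force': array([-0.05462949, -0.03609864,  0.6862131 ]), 'moment': array([ 0.02102874, -0.01991234, -0.00141113]), 'grip_force': 0.0, 'grip_width': 0.09401936185328165}
```

View pics/t0.png

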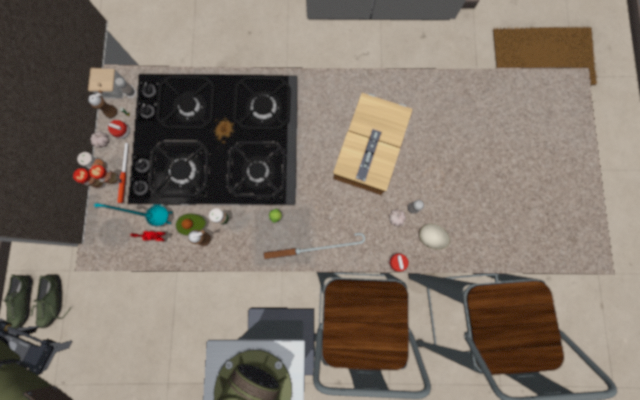

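View pics/s0.png

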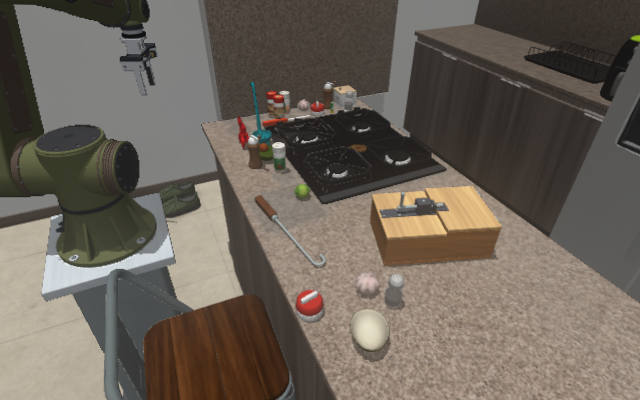

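The top view shows the rod from handle (265,254) to hook (362,240), with the box at about (373,143). The timer (400,262), garlic (397,217), shaker (416,207) and lime (275,215) stand around it. The side view shows the rod from (265,205) to (320,262) and the pin at about (402,200). I'll enlarge both.

Run:
```python
from h import *
a=load("t0")["pixels"][85:285,250:450];b=load("s0")["pixels"]
cv2.imwrite('pics/tc.png',cv2.resize(a,(600,600),interpolation=cv2.INTER_CUBIC))
cv2.imwrite('pics/sc.png',cv2.resize(b[180:330,240:440],(800,600),interpolation=cv2.INTER_CUBIC))
```

```text
(no output)
```

View pics/tc.png

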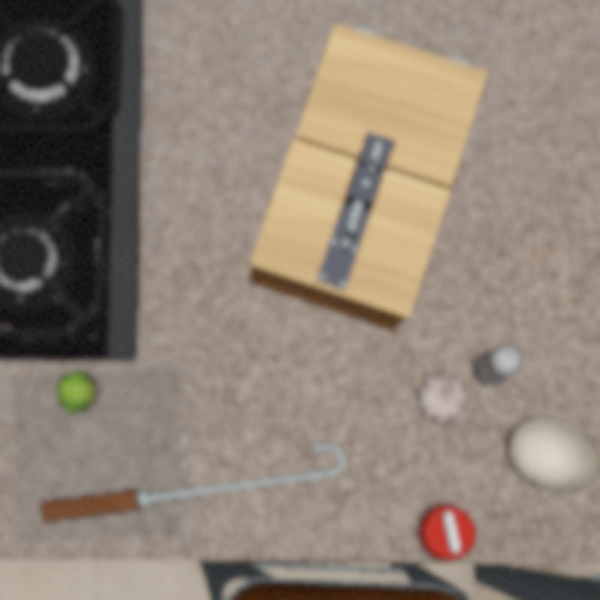

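View pics/sc.png

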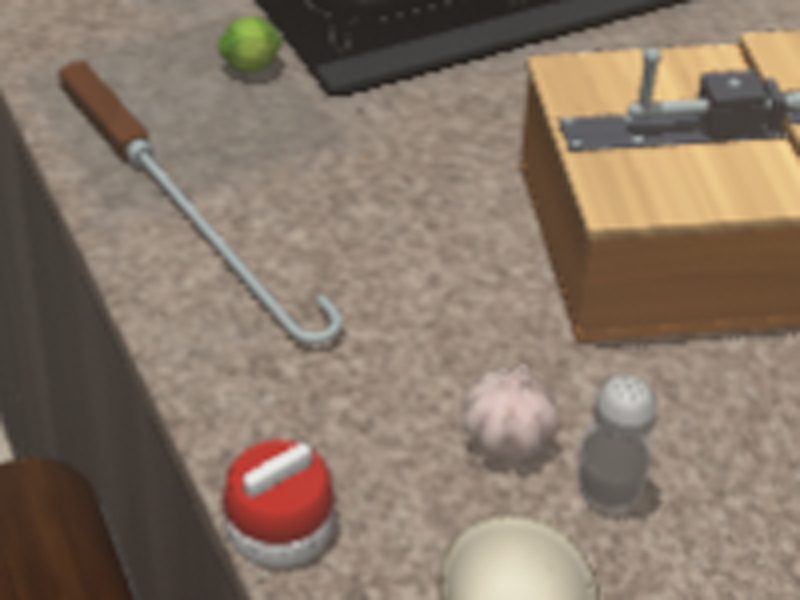

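Top crop: handle runs (43,511)–(138,500), hook extreme (344,460). The box deck corners are (254,266), (405,318), (486,72) and (335,27), and the pin is near (350,241). In the side crop the ball is at (652,55) and the pin base at about (646,108).

Run:
```python
from h import *
t=load("t0");s=load("s0")
T=lambda U,V:(t,(U+.5)/3-.5+250,(V+.5)/3-.5+85)
S=lambda U,V:(s,(U+.5)/4-.5+240,(V+.5)/4-.5+180)
for n,p,z in [("hb",(43,511),.018),("hf",(138,500),.018),("ferr",(145,498),.011),("rodend",(310,477),.011),("hookfar",(345,460),.011),("legtip",(316,447),.011)]: print(n,atz(*T(*p),z))
for n,p,z in [("hb",(75,70),.02),("hf",(133,146),.018),("ferr",(140,154),.011),("rodend",(290,330),.011),("hookfar",(318,345),.011),("legtip",(323,298),.011)]: print(n,'S',atz(*S(*p),z))
for p in [(254,266),(405,318),(486,72),(335,27)]: print("box",atz(*T(*p),.1))
for p in [(528,60),(585,232),(742,38)]: print("boxS",atz(*S(*p),.1))
print("ball S",atz(*S(652,55),.161),"pinbaseS",atz(*S(645,110),.118)); print("plate front T",atz(*T(334,283),.102))
for n,p,q in [("lime",(76,391),.022),("garlic",(443,398),.03),("shaker",(505,360),.085),("timer",(448,532),.05),("bowl",(552,455),.03)]: print(n,atz(*T(*p),q))
```

```text
hb [ 0.4237 -0.0231  0.018 ]
hf [ 0.4364 -0.1291  0.018 ]
ferr [ 0.439  -0.1365  0.011 ]
rodend [ 0.4638 -0.3232  0.011 ]
hookfar [ 0.4833 -0.3631  0.011 ]
legtip [ 0.4979 -0.3303  0.011 ]
hb S [ 0.4248 -0.0316  0.02  ]
hf S [ 0.4354 -0.1361  0.018 ]
ferr S [ 0.4394 -0.1386  0.011 ]
rodend S [ 0.4676 -0.3467  0.011 ]
hookfar S [ 0.4784 -0.3661  0.011 ]
legtip S [ 0.4989 -0.3292  0.011 ]
box [ 0.6869 -0.2562  0.1   ]
box [ 0.6302 -0.4196  0.1   ]
box [ 0.9128 -0.5166  0.1   ]
box [ 0.9656 -0.3476  0.1   ]
boxS [ 0.6891 -0.2575  0.1   ]
boxS [ 0.6291 -0.426   0.1   ]
boxS [ 0.8424 -0.2973  0.1   ]
ball S [ 0.7162 -0.3562  0.161 ] pinbaseS [ 0.7161 -0.3579  0.118 ]
plate front T [ 0.668  -0.3431  0.102 ]
lime [ 0.5588 -0.0566  0.022 ]
garlic [ 0.5526 -0.4726  0.03  ]
shaker [ 0.5874 -0.5298  0.085 ]
timer [ 0.4029 -0.4695  0.05  ]
bowl [ 0.4892 -0.5926  0.03  ]
```

```bash
cat >> h.py <<'E'
from scipy.spatial.transform import Rotation as Ro
def to(x,y,z,yaw):
    "remaining shift in tool axes to a target, tool down"
    o=ctrl.get_obs(); R=Ro.from_euler('xyz',o["eef_rot"]); d=R.inv().apply(np.array([x,y,z])-o["ee_pos"])
    rv=(R.inv()*Ro.from_euler('xyz',[np.pi,0,yaw])).as_rotvec()
    print(round(o["time_s"],2),"d",d.round(4),"rv",rv.round(4),"F",o["force"].round(2),"w",round(o["grip_width"],4))
E
python3 shift.py '[[[-0.03,-0.033,0,0,0,0],[-0.03,-0.033,0,0,0,0],[-0.03,-0.033,0,0,0,0],[-0.03,-0.033,0,0,0,0],[-0.03,-0.033,0,0,0,0],[-0.03,-0.033,0,0,0,0],[-0.03,-0.033,0,0,0,0],[-0.03,-0.033,0,0,0,0],[-0.03,-0.033,0,0,0,0],[-0.03,-0.033,0,0,0,0]]]' 0.06
python3 shift.py '[[[-0.03,-0.033,0,0,0,0],[-0.03,-0.033,0,0,0,0],[-0.03,-0.033,0,0,0,0],[-0.03,-0.033,0,0,0,0],[-0.03,-0.033,0,0,0,0],[0,0,0,0,0,0.13],[0,0,0,0,0,0.13],[0,0,0,0,0,0.13],[0,0,0,0,0,0.13],[0,0,0,0,0,0.13]]]'
python3 shift.py '[[[0,0,0,0,0,0.14],[0,0,0,0,0,0.14],[0,0,0,0,0,0.137],[0,0,0,0,0,0],[0,0,0,0,0,0]]]'
python3 -c "
from h import *
to(.435,-.1077,.12,1.703)
c=snap('wrist','w0',s=1)"
```

```text
time_s: 1.1
ee_pos: [0.3596, 0.0938, 0.2275]
eef_rot: [3.141, 0.0, 2.769]
force: [0.6, 0.1, -0.5]
grip_width: 0.0597
grip_force: 0.0
time_s: 2.1
ee_pos: [0.439, -0.1127, 0.2272]
eef_rot: [-3.141, -0.0, 2.113]
force: [-0.2, 0.5, 0.4]
grip_width: 0.0601
grip_force: 0.0
time_s: 2.6
ee_pos: [0.439, -0.1127, 0.2273]
eef_rot: [-3.141, -0.0, 1.706]
force: [-0.3, 0.9, 0.3]
grip_width: 0.06
grip_force: 0.0
2.6 d [ 0.0054 -0.0033  0.1073] rv [-0.0003 -0.0001  0.0029] F [-0.32  0.87  0.34] w 0.06
```

View pics/w0.png

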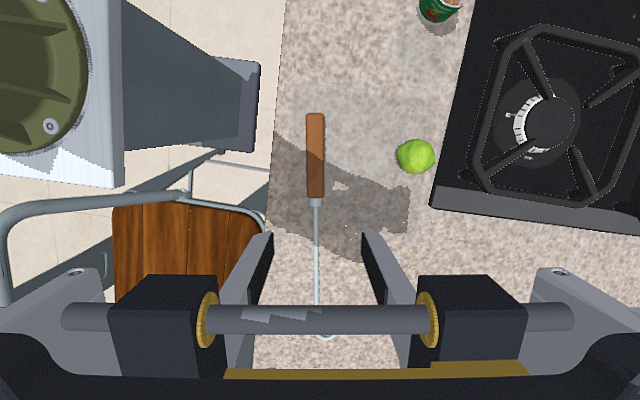

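The wrist view shows the handle from (315,113) to (316,198), and the rod running on to (317,300), lined up with the tool.

```bash
python3 -c "
from h import *
c=load('w0')
a=atz(c,315.5,113.5,.022);b=atz(c,315.5,198,.022);r=atz(c,316.5,300,.011);f=atz(c,315.8,204,.011)
print(a,b,f,r,(a+b)/2,np.linalg.norm(a-b),[np.arctan2(*(q-p)[1::-1]) for p,q in((a,b),(f,r),(a,r))])
"
```

```text
[ 0.4249 -0.0197  0.022 ] [ 0.4392 -0.1266  0.022 ] [ 0.441  -0.1378  0.011 ] [ 0.4623 -0.2891  0.011 ] [ 0.43205 -0.07315  0.022  ] 0.10785221370004419 [np.float64(-1.4378158992362424), np.float64(-1.4309355522344935), np.float64(-1.4328509987085492)]
```

```bash
python3 shift.py '[[[0.0088,-0.002,0.03,0,0,0],[0,0,0.04,0,0,0],[0,0,0.04,0,0,0],[0,0,0.04,0,0,0],[0,0,0.03,0,0,0],[0,0,0.015,0,0,0],[0,0,0.006,0,0,0],[0,0,0,0,0,0],[0,0,0,0,0,0]]]' && python3 -c "
from h import *
to(.4358,-.1042,.025,1.7076)"
```

```text
time_s: 3.55
ee_pos: [0.4364, -0.1044, 0.0273]
eef_rot: [3.141, 0.001, 1.703]
force: [-0.6, -0.4, 0.2]
grip_width: 0.0599
grip_force: 0.0
3.55 d [ 0.0003 -0.0006  0.0023] rv [ 0.001   0.0005 -0.0049] F [-0.56 -0.44  0.18] w 0.0599
```

```bash
python3 shift.py '[[[0,0,0.0025,0,0,0],[0,0,0,0,0,0],[0,0,0,0,0,0],[0,0,0,0,0,0],[0,0,0,0,0,0],[0,0,0,0,0,0],[0,0,0,0,0,0],[0,0,0,0,0,0]]]' 0.01 45 && python3 shift.py '[[[0,0,-0.01,0,0,0],[0,0,-0.025,0,0,0],[0,0,-0.035,0,0,0],[0,0,-0.035,0,0,0],[0,0,-0.035,0,0,0],[0,0,-0.03,0,0,0],[0,0,-0.02,0,0,0],[0,0,-0.01,0,0,0],[0,0,0,0,0,0],[0,0,0,0,0,0]]]' && python3 -c "
from h import *
to(.4358,-.1042,.225,1.7076)"
```

```text
time_s: 4.35
ee_pos: [0.436, -0.1042, 0.024]
eef_rot: [-3.142, 0.0, 1.702]
force: [-1.9, -0.7, 4.6]
grip_width: 0.0235
grip_force: 45.0
time_s: 5.35
ee_pos: [0.4356, -0.1041, 0.223]
eef_rot: [-3.14, -0.001, 1.702]
force: [0.5, -1.1, -2.8]
grip_width: 0.0236
grip_force: 45.0
5.35 d [-0.0001  0.0002 -0.002 ] rv [-0.0012 -0.0006 -0.0058] F [ 0.5  -1.12 -2.8 ] w 0.0236
```

```bash
python3 shift.py '[[[0,0,0,0,0,-0.07],[0,0,0,0,0,-0.13],[0,0,0,0,0,-0.13],[0,0,0,0,0,-0.13],[0,0,0,0,0,-0.13],[0,0,0,0,0,-0.13],[0,0,0,0,0,-0.13],[0,0,0,0,0,-0.13],[0,0,0,0,0,-0.1],[0,0,0,0,0,-0.035]]]' && python3 shift.py '[[[-0.01,-0.015,0,0,0,0],[-0.0174,-0.027,0,0,0,0],[-0.0174,-0.027,0,0,0,0],[-0.0174,-0.027,0,0,0,0],[-0.0174,-0.027,0,0,0,0],[-0.0174,-0.027,0,0,0,0],[-0.007,-0.012,0,0,0,0],[0,0,0,0,0,0],[0,0,0,0,0,0],[0,0,0,0,0,0]]]' && python3 -c "
from h import *
to(.4819,-.2934,.203,2.8166)
c=snap('side','s1'); crop('s1','s1c',(270,120,470,270),4)
snap('top','t1')
o=ctrl.get_obs()
"
```

```text
time_s: 6.35
ee_pos: [0.4355, -0.1041, 0.2225]
eef_rot: [-3.142, -0.002, 2.821]
force: [-0.8, -0.5, -3.1]
grip_width: 0.0238
grip_force: 45.0
time_s: 7.35
ee_pos: [0.4828, -0.2899, 0.2238]
eef_rot: [3.141, -0.0, 2.818]
force: [0.1, -0.5, -2.4]
grip_width: 0.024
grip_force: 45.0
7.35 d [-0.0003 -0.0036  0.0208] rv [ 0.0002 -0.0005  0.0011] F [ 0.09 -0.52 -2.42] w 0.024
```

View pics/s1c.png

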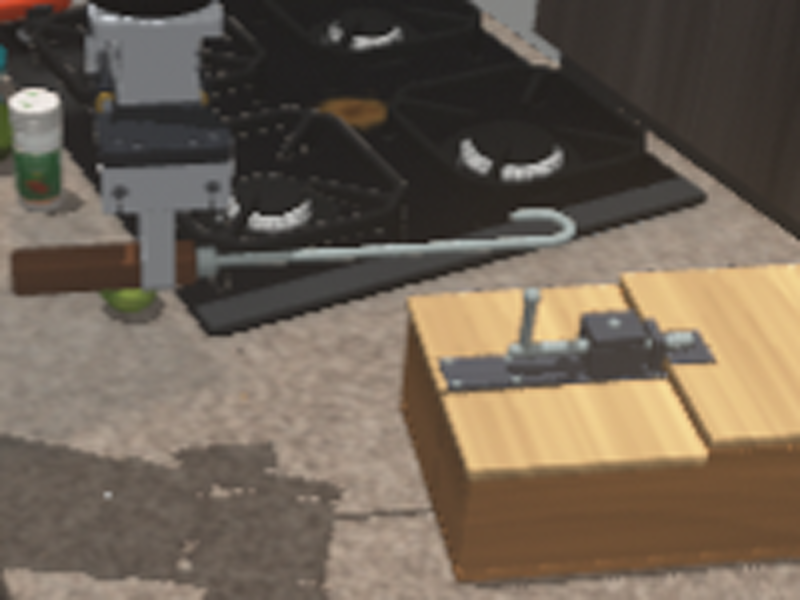

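Side view: hook extreme at (576,229), rod axis from the ferrule (216,261) to (545,240), leg tip (513,214). The ball is at (532,296), below and in front of the hook.

Run:
```python
from h import *
s=load("s1"); o=ctrl.get_obs()
S=lambda U,V:(s,(U+.5)/4-.5+270,(V+.5)/4-.5+120)
Q=lambda p:(p-np.array([270,120])+.5)*4-.5
g=np.array([*o["ee_pos"][:2],o["ee_pos"][2]-.013]); yaw=o["eef_rot"][2]-np.pi
R=Ro.from_euler('z',yaw).as_matrix()
for n,x,y in [("ferr",.065,0),("rod200",.2,0),("straightend",.275,0),("far",.2935,.015),("legtip",.261,.03)]:
    P=g+R@[x-.03,y,0]; print(n,P.round(4),Q(proj(s,P)))
for z in (.158,.161,.164): print("ball",atz(*S(532,296),z))
print("pin shaft mid", atz(*S(527,325),.141),atz(*S(520,350),.12))
crop('t1','t1c',(330,100,410,220),5)
```

```text
ferr [ 0.5161 -0.3012  0.2111] [211.5 258.3]
rod200 [ 0.644  -0.3441  0.2111] [431.9 245.9]
straightend [ 0.7151 -0.368   0.2111] [551.9 239.1]
far [ 0.7375 -0.3597  0.2111] [573.9 224.3]
legtip [ 0.7114 -0.3351  0.2111] [516.7 213.9]
ball [ 0.7183 -0.3538  0.158 ]
ball [ 0.7156 -0.3571  0.161 ]
ball [ 0.7129 -0.3604  0.164 ]
pin shaft mid [ 0.7127 -0.3603  0.141 ] [ 0.7115 -0.3587  0.12  ]
```

View pics/t1c.png

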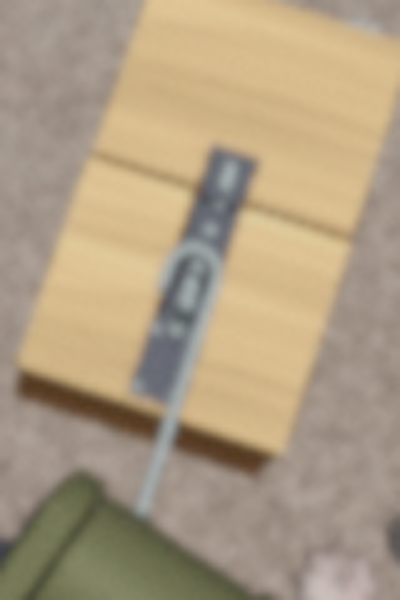

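Top crop: the hook arc's top outer edge is at (195,239), the rod runs along (148,505)–(215,280), and the leg is near (165,280). Pin parts show near (160,327) and (177,330).

Run:
```python
from h import *
t=load("t1"); s=load("s1"); o=ctrl.get_obs()
Q=lambda p:(p-np.array([330,100])+.5)*5-.5
T=lambda U,V:(t,(U+.5)/5-.5+330,(V+.5)/5-.5+100)
S=lambda U,V:(s,(U+.5)/4-.5+270,(V+.5)/4-.5+120)
g=np.array([*o["ee_pos"][:2],o["ee_pos"][2]-.013]); yaw=o["eef_rot"][2]-np.pi
R=Ro.from_euler('z',yaw).as_matrix()
for n,x,y in [("rod150",.15,0),("straightend",.275,0),("far",.2935,.015),("legtip",.261,.03)]:
    print(n,Q(proj(t,g+R@[x-.03,y,0])))
print("ball",Q(proj(t,[.7156,-.3571,.161])),"base",Q(proj(t,[.713,-.3585,.118])))
print("far tri",tri(T(197,239),S(576,229)))
for uv in ((160,327),(177,330)): print(uv, tri(T(*uv),S(532,296)),tri(T(*uv),S(520,350)))
# plate axis in the top view: front and back ends
a=atz(*T(151,390),.102);b=atz(*T(234,155),.102);print(a,b,np.arctan2(*(b-a)[1::-1]))
```

```text
rod150 [153. 472.]
straightend [217.5 278. ]
far [203. 242.]
legtip [162.5 284. ]
ball [188.5 301. ] base [182.5 323.5]
far tri [ 0.7417 -0.3571  0.2049]
(160, 327) [ 0.7118 -0.3453  0.1516] [ 0.7168 -0.3465  0.1087]
(177, 330) [ 0.7063 -0.3543  0.1594] [ 0.711  -0.3558  0.1175]
[ 0.6727 -0.3392  0.102 ] [ 0.8338 -0.3962  0.102 ] -0.34007165802027073
```

```bash
python3 shift.py '[[[0.001,-0.003,0.006,0,0,0],[0.001,-0.003,0.008,0,0,0],[0,0,0.008,0,0,0],[0,0,0.006,0,0,-0.0],[0,0,0,0,0,0.012],[0,0,0,0,0,0],[0,0,0,0,0,0]]]' && python3 -c "
from h import *
to(.4793,-.2957,.195,2.806)
snap('side','s2');crop('s2','s2c',(370,150,450,210),10);snap('top','t2')
"
```

```text
time_s: 8.15
ee_pos: [0.4792, -0.296, 0.1963]
eef_rot: [-3.141, 0.001, 2.805]
force: [0.7, -0.8, -2.2]
grip_width: 0.0235
grip_force: 45.0
8.15 d [0.     0.0004 0.0013] rv [-0.0001  0.0006 -0.0012] F [ 0.68 -0.83 -2.18] w 0.0235
```

View pics/s2c.png

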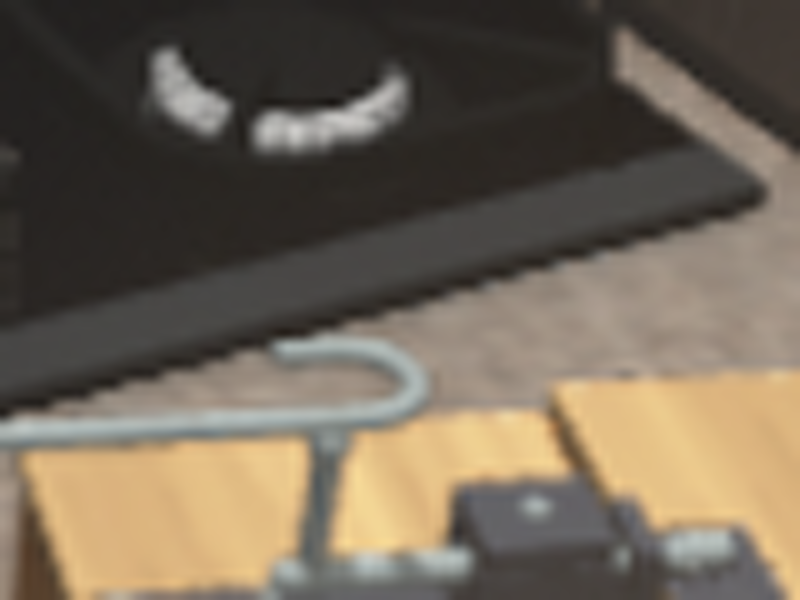

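Ball is at about (332,440), just below the rod line (rod at (340,414), (20,432)). The hook extreme is at (428,388) and the leg end at (275,347).

Run:
```python
from h import *
from scipy.optimize import least_squares
s=load("s2"); o=ctrl.get_obs()
Q=lambda p:(p-np.array([370,150])+.5)*10-.5
g0=np.array([*o["ee_pos"][:2],o["ee_pos"][2]-.013]); yaw0=o["eef_rot"][2]-np.pi
obs=[((.2935,.015),(428,388)),((.261,.030),(275,347))]
line=[(340,414),(20,432)]
def P(p,x,y): return g0+[0,p[0],p[1]]+Ro.from_euler('ZY',[yaw0+p[2],p[3]]).as_matrix()@[x+p[4]-.03,y,0]
def pt(p,x,y): return Q(proj(s,P(p,x,y)))
def rl(p):
    a,b=pt(p,.15,0),pt(p,.27,0)
    return [np.interp(u,[a[0],b[0]],[a[1],b[1]])-v if a[0]<=u<=b[0] else a[1]+(u-a[0])*(b[1]-a[1])/(b[0]-a[0])-v for u,v in line]
z=[0]*5
print([pt(z,*k).round() for k,_ in obs],[round(q,1) for q in rl(z)])
f=lambda p:np.concatenate([np.concatenate([pt(p,*k)-v for k,v in obs])/4,np.array(rl(p))/4,np.array(p)/[.002,.002,.02,.01,.003]])
r=least_squares(f,z,diff_step=1e-2,x_scale=[.002,.002,.02,.01,.003]);print(r.x.round(4),r.fun.round(2))
for p in (np.zeros(5),r.x):
    h=P(p,.272,.015); print("hook272",h.round(4))
for zb in (.161,): print("ball",atz(s,(332.5)/10-.5+370,(440.5)/10-.5+150,zb))
```

```text
[array([426., 378.]), array([284., 350.])] [np.float64(3.0), np.float64(1.7)]
[0. 0. 0. 0. 0.] [-0.38 -2.62  2.38  0.62  0.76  0.43  0.    0.    0.    0.    0.  ]
hook272 [ 0.7125 -0.3618  0.1833]
hook272 [ 0.7125 -0.3618  0.1833]
ball [ 0.7161 -0.357   0.161 ]
```

```bash
python3 shift.py '[[[-0.0015,0.0045,0,0,0,0],[0,0,0,0,0,0],[0,0,0.004,0,0,0],[0,0,0.004,0,0,0],[0,0,0.004,0,0,0],[0,0,0.004,0,0,0],[0,0,0.004,0,0,0],[0,0,0,0,0,0],[0,0,0,0,0,0]]]' && python3 -c "
from h import *
to(.4822,-.2917,.156,2.806)
snap('side','s3');crop('s3','s3c',(370,150,450,210),10);snap('top','t3')
"
```

```text
time_s: 9.15
ee_pos: [0.4819, -0.2923, 0.1759]
eef_rot: [3.142, -0.0, 2.805]
force: [0.1, -0.5, -1.8]
grip_width: 0.0237
grip_force: 45.0
9.15 d [-0.0001  0.0006  0.0199] rv [ 0.     -0.0001 -0.0012] F [ 0.08 -0.45 -1.82] w 0.0237
```

View pics/s3c.png

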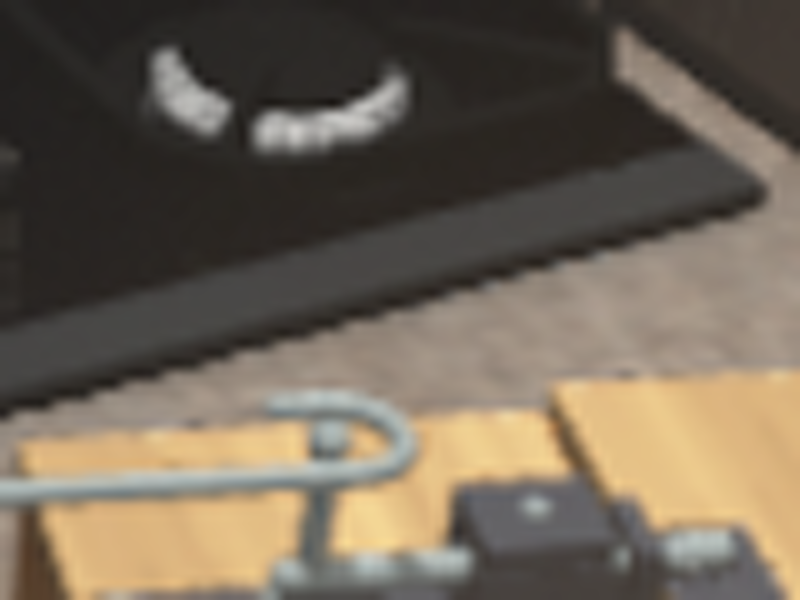

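The ball (330,435) sits in the middle of the hook loop, between wires at v=403 and v=472. I'll lower the rest and then draw gently.

```bash
python3 shift.py '[[[0,0,0.004,0,0,0],[0,0,0.004,0,0,0],[0,0,0.004,0,0,0],[0,0,0.004,0,0,0],[0,0,0.003,0,0,0],[0,0,0,0,0,0],[0,0,0,0,0,0]]]' && python3 shift.py '[[[0.002,0,0,0,0,0],[0.002,0,0,0,0,0],[0.002,0,0,0,0,0],[0.002,0,0,0,0,0],[0.002,0,0,0,0,0],[0.002,0,0,0,0,0],[0,0,0,0,0,0]]]'
```

```text
time_s: 9.95
ee_pos: [0.482, -0.2923, 0.157]
eef_rot: [-3.142, 0.0, 2.805]
force: [-0.0, 0.2, -3.3]
grip_width: 0.0237
grip_force: 45.0
time_s: 10.65
ee_pos: [0.4707, -0.2883, 0.1571]
eef_rot: [-3.142, 0.001, 2.805]
force: [2.7, -1.0, -3.1]
grip_width: 0.0232
grip_force: 45.0
```

```bash
python3 shift.py '[[[0.002,0,0,0,0,0],[0.002,0,0,0,0,0],[0.002,0,0,0,0,0],[0,0,0,0,0,0],[0,0,0,0,0,0]]]'; python3 shift.py '[[[0.002,0,0,0,0,0],[0.002,0,0,0,0,0],[0.002,0,0,0,0,0],[0,0,0,0,0,0]]]'|sed -n '1,4p';python3 shift.py '[[[0.002,0,0,0,0,0],[0.002,0,0,0,0,0],[0,0,0,0,0,0]]]'|sed -n '1,4p'
```

```text
time_s: 11.15
ee_pos: [0.4648, -0.2862, 0.157]
eef_rot: [3.142, -0.0, 2.805]
force: [2.9, -0.4, -1.9]
grip_width: 0.0234
grip_force: 45.0
time_s: 11.55
ee_pos: [0.4591, -0.2842, 0.157]
eef_rot: [-3.142, -0.0, 2.805]
force: [2.7, -0.4, -2.0]
time_s: 11.85
ee_pos: [0.4552, -0.2829, 0.1569]
eef_rot: [3.142, -0.001, 2.805]
force: [1.5, -0.5, -2.4]
```

```bash
cat >> h.py <<'E'
def bolt(f):
    a=load("s3")["pixels"]; b=snap("side",f)["pixels"]
    for n,(x0,y0,x1,y1) in {"pinbase":(395,197,404,211),"bolt end":(434,200,446,209),"housing":(414,196,432,206)}.items():
        m=cv2.matchTemplate(b[y0-15:y1+15,x0-45:x1+10],a[y0:y1,x0:x1],cv2.TM_CCOEFF_NORMED); _,v,_,l=cv2.minMaxLoc(m); print(n,"shift",l[0]-45,l[1]-15,round(v,2))
E
python3 -c "
from h import *
bolt('s4')
c=load('s3')
print(proj(c,[.7155,-.357,.12])-proj(c,[.7155-.0142,-.357+.0048,.12]))"
```

```text
pinbase shift -7 0 0.71
bolt end shift -36 2 0.88
housing shift 0 0 0.98
[ 5.7 -0.3]
```

The pin base has moved about 7 px (roughly 17 mm), so the bolt is following the hook. I'll keep drawing.

```bash
for i in 1; do :; done
python3 shift.py '[[[0.002,0,0,0,0,0],[0,0,0,0,0,0],[0,0,0,0,0,0]]]'|sed -n '2p;4p'
python3 shift.py '[[[0.002,0,0,0,0,0],[0,0,0,0,0,0],[0,0,0,0,0,0]]]'|sed -n '2p;4p'
python3 shift.py '[[[0.002,0,0,0,0,0],[0,0,0,0,0,0],[0,0,0,0,0,0]]]'|sed -n '2p;4p'
python3 shift.py '[[[0.0015,0,0,0,0,0],[0,0,0,0,0,0],[0,0,0,0,0,0]]]'|sed -n '2p;4p'
```

```text
ee_pos: [0.454, -0.2824, 0.1571]
force: [5.8, -1.4, -2.8]
ee_pos: [0.4522, -0.2819, 0.1572]
force: [8.2, -2.2, -2.9]
ee_pos: [0.4499, -0.281, 0.157]
force: [4.6, -2.0, -2.6]
ee_pos: [0.4482, -0.2804, 0.1568]
force: [0.4, 0.3, -2.1]
```

```bash
python3 -c "
from h import *
bolt('s5'); print(ctrl.get_obs()['force'])
import cv2; crop('s5','s5c',(350,140,450,215),8)"
```

```text
pinbase shift -10 0 0.72
bolt end shift -39 3 0.87
housing shift 0 0 0.89
[ 1.11017128 -0.24206185 -1.76305651]
```

View pics/s5c.png

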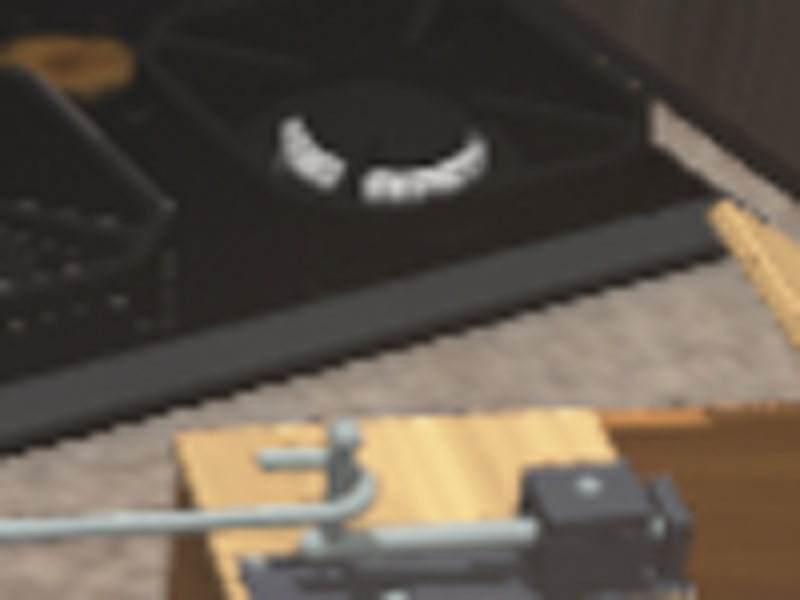

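The lid has sprung up (right edge of the crop). The hook holds the pin below the ball (345,433), and the force has dropped to about zero after a peak. I'll test whether the bolt stays by slackening the hook 6 mm and comparing bolt positions.

```bash
python3 shift.py '[[[-0.002,0,0,0,0,0],[-0.002,0,0,0,0,0],[-0.002,0,0,0,0,0],[0,0,0,0,0,0],[0,0,0,0,0,0]]]'|sed -n '1,4p'; python3 -c "
from h import *
a=load('s5')['pixels'];b=snap('side','s6')['pixels']
for n,(x0,y0,x1,y1) in {'ball':(389,191,397,197),'base':(386,204,402,211),'housing':(416,198,432,206),'hook':(376,195,388,200)}.items():
    m=cv2.matchTemplate(b[y0-6:y1+6,x0-10:x1+10],a[y0:y1,x0:x1],cv2.TM_CCOEFF_NORMED);_,v,_,l=cv2.minMaxLoc(m);print(n,l[0]-10,l[1]-6,round(v,2))
"
```

```text
time_s: 13.65
ee_pos: [0.4541, -0.2825, 0.1569]
eef_rot: [3.142, -0.0, 2.805]
force: [0.3, 0.1, -2.5]
ball 0 0 0.99
base 0 0 0.93
housing 0 0 1.0
hook 2 0 0.95
```

The bolt stayed put (ball 0 px, hook +2 px), so it is latched. I'll centre the hook and lift off.

```bash
python3 shift.py '[[[-0.002,0,0,0,0,0],[-0.0025,0,0,0,0,0],[0,0,0,0,0,0],[0,0,-0.004,0,0,0],[0,0,-0.004,0,0,0],[0,0,-0.004,0,0,0],[0,0,0,0,0,0]]]' ; python3 shift.py '[[[0,0,-0.004,0,0,0],[0,0,-0.006,0,0,0],[0,0,-0.008,0,0,0],[0,0,-0.012,0,0,0],[0,0,-0.016,0,0,0],[0,0,-0.012,0,0,0],[0,0,0,0,0,0],[0,0,0,0,0,0]]]'; python3 -c "
from h import *
a=load('s5')['pixels'];b=snap('side','s7')['pixels']
for n,(x0,y0,x1,y1) in {'ball':(389,191,397,197),'base':(386,204,402,211)}.items():
    m=cv2.matchTemplate(b[y0-6:y1+6,x0-10:x1+10],a[y0:y1,x0:x1],cv2.TM_CCOEFF_NORMED);_,v,_,l=cv2.minMaxLoc(m);print(n,l[0]-10,l[1]-6,round(v,2))
to(.4356,-.1041,.225,1.702)
"
```

```text
time_s: 14.4
ee_pos: [0.4586, -0.2841, 0.1698]
eef_rot: [-3.141, 0.001, 2.805]
force: [0.5, 0.0, -2.8]
grip_width: 0.0237
grip_force: 45.0
time_s: 15.2
ee_pos: [0.4583, -0.2839, 0.2269]
eef_rot: [-3.142, 0.0, 2.805]
force: [-0.3, -0.1, -1.9]
grip_width: 0.0235
grip_force: 45.0
ball 0 0 0.96
base 0 0 0.89
15.25 d [0.0807 0.1622 0.0015] rv [-2.0000e-04 -7.0000e-04  1.1028e+00] F [ 0.35  0.69 -2.73] w 0.0238
```

```bash
python3 shift.py '[[[0.007,0.013,0,0,0,0],[0.0135,0.027,0,0,0,0],[0.0135,0.027,0,0,0,0],[0.0135,0.027,0,0,0,0],[0.0135,0.027,0,0,0,0],[0.0135,0.027,0,0,0,0],[0.006,0.014,0,0,0,0],[0,0,0,0,0,0]]]' ; python3 shift.py '[[[0,0,0,0,0,0.07],[0,0,0,0,0,0.13],[0,0,0,0,0,0.13],[0,0,0,0,0,0.13],[0,0,0,0,0,0.13],[0,0,0,0,0,0.13],[0,0,0,0,0,0.13],[0,0,0,0,0,0.13],[0,0,0,0,0,0.09],[0,0,0,0,0,0.033]]]'; python3 shift.py '[[[0,0,0.02,0,0,0],[0,0,0.035,0,0,0],[0,0,0.04,0,0,0],[0,0,0.04,0,0,0],[0,0,0.03,0,0,0],[0,0,0.015,0,0,0],[0,0,0.01,0,0,0],[0,0,0,0,0,0],[0,0,0,0,0,0]]]' ;python3 -c "
from h import *
to(.4356,-.1041,.024,1.702)"
```

```text
time_s: 16.05
ee_pos: [0.4353, -0.1024, 0.2267]
eef_rot: [3.141, -0.001, 2.807]
force: [0.7, -1.2, -2.0]
grip_width: 0.0238
grip_force: 45.0
time_s: 17.05
ee_pos: [0.4356, -0.1049, 0.2266]
eef_rot: [-3.141, -0.0, 1.698]
force: [0.9, -0.2, -1.6]
grip_width: 0.0238
grip_force: 45.0
time_s: 17.95
ee_pos: [0.4362, -0.1047, 0.0375]
eef_rot: [3.141, 0.0, 1.702]
force: [-0.0, 0.7, -2.3]
grip_width: 0.0236
grip_force: 45.0
17.95 d [ 0.0007 -0.0005  0.0135] rv [ 0.0007  0.0003 -0.0004] F [-0.03  0.74 -2.29] w 0.0236
```

```bash
python3 shift.py '[[[0,0,0.004,0,0,0],[0,0,0.004,0,0,0],[0,0,0.003,0,0,0],[0,0,0,0,0,0],[0,0,0,0,0,0]]]' |sed -n '2p;4p'; python3 shift.py '[[[0,0,0.001,0,0,0],[0,0,0,0,0,0],[0,0,0,0,0,0]]]' |sed -n '2p;4p';python3 shift.py '[[[0,0,0.001,0,0,0],[0,0,0,0,0,0],[0,0,0,0,0,0]]]' |sed -n '2p;4p'
```

```text
ee_pos: [0.4359, -0.1045, 0.026]
force: [-0.8, -0.2, -0.9]
ee_pos: [0.4359, -0.1045, 0.025]
force: [-0.8, 0.3, -2.4]
ee_pos: [0.436, -0.1045, 0.0241]
force: [0.4, 0.3, 1.7]
```

Touching down. I'll open the gripper, check, and withdraw.

```bash
python3 shift.py '[[[0,0,0,0,0,0],[0,0,0,0,0,0],[0,0,0,0,0,0],[0,0,0,0,0,0],[0,0,0,0,0,0]]]' 0.06 ; python3 shift.py '[[[0,0,-0.005,0,0,0],[0,0,-0.015,0,0,0],[0,0,-0.03,0,0,0],[0,0,-0.04,0,0,0],[0,0,-0.04,0,0,0],[0,0,-0.04,0,0,0],[0,0,-0.02,0,0,0],[0,0,0,0,0,0],[0,0,0,0,0,0],[0,0,0,0,0,0]]]'; python3 -c "
from h import *
b=snap('side','s8')['pixels'];a=load('s5')['pixels'];z=load('s0')['pixels']
def m(n,a,x0,y0,x1,y1):
    r=cv2.matchTemplate(b[y0-8:y1+8,x0-10:x1+10],a[y0:y1,x0:x1],cv2.TM_CCOEFF_NORMED);_,v,_,l=cv2.minMaxLoc(r);print(n,l[0]-10,l[1]-8,round(v,2))
m('ball',a,389,191,397,197);m('base',a,386,204,402,211)
for n,bx in {'handle':(252,192,280,222),'hook':(305,250,330,270),'lime':(292,182,314,202),'garlic':(354,270,382,300),'shaker':(382,272,406,310),'timer':(294,288,326,322),'bowl':(350,308,392,352),'spice':(270,140,288,170),'mill':(244,132,264,170)}.items(): m(n,z,*bx)
"
```

```text
time_s: 19.55
ee_pos: [0.4359, -0.1045, 0.0239]
eef_rot: [3.142, 0.0, 1.702]
force: [0.8, 0.1, 0.9]
grip_width: 0.0589
grip_force: 0.0
time_s: 20.55
ee_pos: [0.4354, -0.1043, 0.2127]
eef_rot: [-3.14, -0.001, 1.702]
force: [0.2, -0.5, 0.1]
grip_width: 0.0599
grip_force: 0.0
ball 0 0 0.96
base 0 0 0.89
handle 0 0 0.72
hook 0 0 0.99
lime 0 0 1.0
garlic 0 0 1.0
shaker 0 0 1.0
timer 0 0 1.0
bowl 0 0 1.0
spice 0 0 0.68
mill 0 0 0.67
```

```bash
python3 -c "
from station import ctrl, optics, workorder
print(workorder.hand_in())"
```

```text
the job is handed in; nothing more can be done
None
```

The bolt is drawn back and held by its catch, the lid is up, the rod is lying flat back where it was, and nothing else had moved in the last side-camera check, though the spice jar and pepper mill matched less clearly there; handed in at about 20.6 s, with no verdict returned.

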